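# Clear a clothespin from the vent fan's lint drawer

## Robot

A 6-joint arm with a two-finger parallel gripper is mounted at the origin on the work surface. World frame = base frame: x ahead of the robot, y to its left, z up, the work surface at z = 0. Lengths are in mm, angles in degrees, forces in N, time in s.
With the tool pointing down it reaches from about 275 to 775 mm from the base axis. Payload 14.6 kg.
Tool frame: the origin (TCP) lies on the centre line of the jaws, within the pads' length; the fingertips stand 8 mm ahead of it and the grasp point (between the pads) lies 11 mm behind it; z points along the fingers, y is the direction in which the jaws open and shut (so a half turn about z gives the same grasp; the last joint's range is limited). The gripper opens to 85 mm and grips with 20 to 120 N. Pads are 22 mm wide; open, the fingers measure 114 mm over their backs; the gripper's body (76 mm by 85 mm) begins 54 mm behind the grasp point. The pads swing forward as they close: fully open they stand 13 mm farther back than shut.
Start: joints at [-74.559, 15.075, -2.767, 72.158, 0, 81.102], TCP at [216.367, -478.345, 239.278] pointing down, gripper open.
Joint ranges: [-151.79, 151.79], [-50.71, 97.33], [-67.44, 78.34], [-121.81, 120.89], [-77.56, 73.72], [-180, 180]. Speed limits (degrees/s): [108.29, 108.29, 147.25, 159.86, 180, 180].

## Interface

Orientations are given as a 3x3 rotation matrix whose columns are the frame's x, y, z axes.
In Python, from bench import sense, camera, finish_job gives the robot as it stands.
- The arm moves only by the tool apply_moves, never from a script. Its argument "moves" is a list of rows, each an object with "claw": the finger opening in mm, from 0 to 85.4; "xyz": the shift along the tool's x, y, z in mm, a list of three; "rot": the turn, a rotation vector about the tool's x, y, z in degrees, a list of three. In form: [{"claw": claw, "xyz": [tx, ty, tz], "rot": [rx, ry, rz]}, ...]. A call has 1 to 8 rows; each row shifts and turns the commanded pose from where the row before left it, along the tool's axes as they then stand; what a row does not reach is not made up. A row lasts 1/12 s, in which the tool goes at most 41.7 mm and 7.16 degrees, less where a joint would pass 70% of its speed; a pose out of reach is approached as far as the arm can. A call is refused whole if a number of a shift passes 41.7 or a number of a turn 7.16, either way. A call with a gripper value outside its range is refused whole. The fingers move at their own pace and stop on an object; "newtons" is the grip in N (left out, the last holds). Time passes only in rows, so rows that do not move let the fingers close. It gives the time, the measured TCP pose, the force and the opening at its end, in the units of the state.
- sense(): the state, without advancing time (a new reading comes with each control period).
- camera(name): name is "side" or "top" or "wrist"; returns a dict with "img" (420x560x3 uint8, blue, green, red), "fx", "fy", "cx", "cy" (pixels), "rvec" (rotation vector, rad) and "tvec" (3), from world to camera coordinates, as OpenCV has them; the wrist camera has in their place "tool_from_camera" (4x4, takes a point from camera to tool coordinates, whose origin is the TCP and whose axes are the flange's). Camera axes: x right, y down, z forward; pixel columns grow to the right and rows downward; lengths in mm; the calibration is good to about 2 mm. A picture is of the moment at which its call begins: read the wrist's pose just before it. There is no depth.
- finish_job(): hands the job in, once; it reports no verdict.
The state is a dict: "t": time; "q": joint angles; "joint_velocities": joint speeds; "joint_torque": joint torques, N m; "tool_pos": TCP position; "ee_rot": TCP orientation; "wrist_force": force on the tool from outside, world axes, zero at the start; "torque": the same for the moment, N m; "gripper_width": opening from 0.0 (shut) to 1.0 (fully open).
Only numpy, scipy, OpenCV 4.12 (cv2) and the standard library are available. Lean on these libraries where they do the work, as an engineer would, in place of code of your own. Each camera call takes 0.05 s, during which the arm holds its last target. There are 200 camera calls.

## Task

A clothespin has been sucked into the vent fan's lint drawer: press the red mushroom stop button until it stays down, push the blue drawer front in and let go so that the drawer springs out, and lay the clothespin inside the blue ceramic tray beside the one already there. Then push the drawer home until it latches shut, and last of all turn the red button clockwise until it pops up again and let go. Keep the fan stopped whenever the drawer is out, and leave the fan's toggle switch, the jar, the measuring cup, the tray and the other clothespin where they are.

Things in the scene. Friction and masses are not known exactly. Their poses are not given: they have to be found in the camera images.
- pod: white control pod, its slate-grey face 170 (up the slope) by 200 mm, leaning 30 degrees from level towards the robot; origin on the counter 100 mm below the face's centre, x away from the robot side, z up; yaw varies by 0.25. On the face, 45 mm to the left (y) of its centre, the red stop button; 55 mm to the right a toggle switch
- stop_head (a point): centre of the red round mushroom head, 38 mm across; z points out along the button's axis (square to the face, 30 deg from vertical). Flat top 15 mm beyond this point; straight gripping side from 11 mm below it to 10 above. It is 31 mm off the face when up, 23 when down; round it lies a yellow bezel, 62 mm across, 3 thick. When not turned, x points up the slope and y left
- stop (a joint): how far the stop button is pressed along its axis (m): 0 = up, 0.008 = fully down (fan stopped). About 3 N starts it; past about 2 mm it snaps down and stays down. Turning the head brings it up again
- stop_turn (a joint): how far the button's head is turned clockwise (seen facing the button), 0 to 1.2 rad stop. When down, turning takes up to about 0.1 Nm and cams the head up; past about 0.9 rad it pops fully up, 8 mm (move out with it or grip lightly). The head springs back to 0 when let go
- trap: white lint housing, fixed, 170 wide (y), 190 deep, 120 high, yaw varies by 0.25; origin on the counter, 18 mm behind its face; x away from the robot. The face above the drawer stands up 55 mm higher than the drawer's front, so a tool that pushes the front home must lean back 25 to 35 degrees
- drawer_front (a point): centre of the outer face of the drawer's blue front with a white stripe: 150 wide, 55 high, 12 thick, lower edge 10 mm above the counter; stands 14 mm proud of the housing when latched. x points horizontally inward (the way to push), z up. Behind it a grey tray, 124 wide inside, 140 deep, floor 16 mm above the counter, side walls 30 mm high
- lint_drawer (a joint): how far the drawer is out (m): 0 to 0.002 = latched, -0.0105 = pushed in to its stop, 0.115 = right out. Push-push latch: pushing the latched drawer in to its stop (about 4 N) and letting go frees it, and it springs out in about 1.5 s; pushing it from there all the way in to its stop (3 to 6 N) and letting go latches it. One push more opens it again
- stray_pin_mid (a point): centre, half-way up, of the wooden clothespin in the drawer: lies flat, 80 long (x, to its jaws), 15 wide at the middle, 17 at the tail, 10 high; 15 g. Hidden until the drawer is out; then on the drawer floor 45 to 85 mm behind the front's outer face, its length within 0.5 rad of the sliding direction
- stray_pin_jaw (a point): point 38 mm from the clothespin's centre, at its jaw end
- stray_pin_tail (a point): point 38 mm from the clothespin's centre, at its tail end
- tray_floor (a point): centre of the inner floor (5 mm above the counter) of the blue ceramic tray, 150 long (x) by 100 wide (y), 18 high, walls 5 mm; loose, 0.5 kg. z up
- other_pin_mid (a point): centre of the other clothespin, of the same kind, lying along the tray's length on its -y side, about 27 mm from the tray's middle line; stays there
- fan_switch (a joint): the steel toggle on a white plate on the pod's face: angle from up-slope, 0 to 0.8 rad; leave it as it is
- fan_switch_tip (a point): tip of that toggle, 30 mm above the face, 100 mm from the stop button
- jar_mid (a point): centre of the white detergent jar with blue twist cap and orange band, 80 mm across, 123 high; leave alone
- cup_mid (a point): centre of the aluminium measuring cup, 68 mm across, 55 high, with a flat handle 65 mm long near its rim; it stands in front of the pod; leave alone
There are look-alikes about, which are no part of the job. Of the things that look like the part that bears tray_floor, take the one that is farthest to the robot's left at the start.

How it is judged:
By the outcome, as a careful person would: the job done as asked, in the order asked, and still so for the second after the job is handed in, with the robot touching nothing.
It also fails if it takes over 72 s, if anything falls off the work surface, if the arm or the gripper's body presses on something with over 40 N, if the wrist force passes 120 N, or if a joint passes its speed limit or range.

## Working session

There is one attempt and no reset: what is moved stays moved. The work goes in short steps, Python scripts to look and compute and a tool call to move; the robot and the scene stay as the last step left them, time stands still between calls to the robot, and variables do not carry over. Pictures are saved under pics/ and viewed, about 8 in all and at most 12, crops included, and the job is handed in when it is done.

Besides the shell and the picture viewer there is one more tool, called after "Request:" in YAML: its name, and indented under it one key for each argument. apply_moves: Moves the arm, as the interface text tells. Its arguments: {"type":"object","properties":{"moves":{"type":"array"},"newtons":{"type":"number"}},"required":["moves"]}

```bash
mkdir -p pics; ls; python3 - <<'E'
from bench import sense,camera
import cv2,numpy as np
s=sense(); print(s)
a=[]
for n in ("side","top"):
    c=camera(n); cv2.imwrite(f"pics/{n}0.png",c["img"]); np.save(f"pics/{n}0.npy",c,allow_pickle=True)
    R=cv2.Rodrigues(np.array(c["rvec"],float))[0]; print(n,c["fx"],c["cx"],c["cy"],(-R.T@np.array(c["tvec"]).ravel()).round(),R.round(2).tolist())
E
```

```text
pics
{'t': 0.0, 'q': array([-7.45587037e+01,  1.50988096e+01, -2.80488249e+00,  7.21568234e+01,
        3.03754150e-04,  8.11038660e+01]), 'joint_velocities': array([-0.10856054, -0.00099551, -0.06607254, -0.04574946, -0.05737324,
       -0.02919043]), 'joint_torque': array([ 1.95687469e-03, -6.37608147e+01,  3.84563756e+01,  1.35193279e-02,
        8.44288138e-05,  1.74727688e-05]), 'tool_pos': array([ 216.2988823 , -478.08221642,  238.81813496]), 'ee_rot': array([[ 9.11134272e-01,  4.12109527e-01, -2.76102485e-04],
       [ 4.12109585e-01, -9.11133717e-01,  1.01948089e-03],
       [ 1.68571504e-04, -1.04266846e-03, -9.99999442e-01]]), 'wrist_force': array([-0.10985234,  0.24113954,  0.41316534]), 'torque': array([-0.00821028,  0.05164017, -0.02678111]), 'gripper_width': 0.9993151440462444}
side 394.5049099034336 274.86689808518395 209.45866033435283 [ 37. 532. 643.] [[-0.8, -0.6, -0.01], [-0.33, 0.45, -0.83], [0.5, -0.66, -0.56]]
top 414.7515931926844 281.9331268149601 212.8483601314543 [ 418. -126. 1076.] [[-0.02, -1.0, -0.03], [-1.0, 0.02, -0.08], [0.08, 0.03, -1.0]]
```

View pics/side0.png

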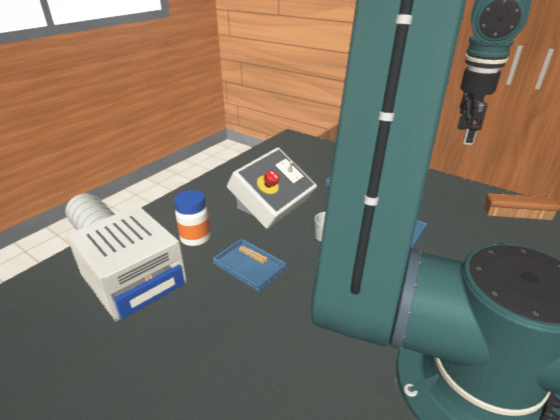

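View pics/top0.png

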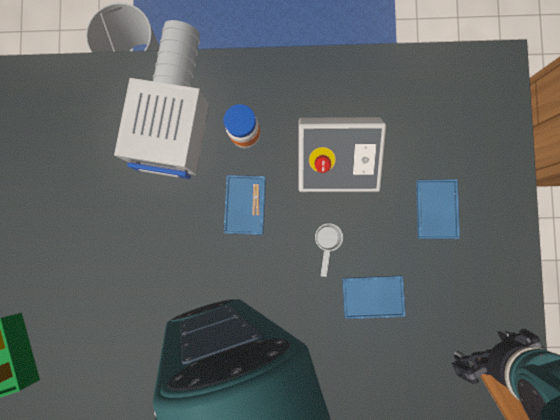

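Top view shows the housing with the blue drawer front at about (160,170). The jar is at (242,125), the target tray with its pin at (245,205), and the pod face at (342,155) with the red button at (322,162). The cup is at (328,237). The side view agrees. Next I measure these.

```bash
cat > h.py <<'E'
import numpy as np,cv2
def load(f): return np.load(f,allow_pickle=True).item()
def pose(c):
    if "rvec" in c:
        R=cv2.Rodrigues(np.array(c["rvec"],float))[0]; return R.T,-R.T@np.array(c["tvec"],float).ravel()
    T=c["W"]@np.array(c["tool_from_camera"]); return T[:3,:3],T[:3,3]
def ray(c,p):
    R,o=pose(c); d=R@np.array([(p[0]-c["cx"])/c["fx"],(p[1]-c["cy"])/c["fy"],1.]); return o,d/np.linalg.norm(d)
def onz(c,p,z): o,d=ray(c,p); return o+d*(z-o[2])/d[2]
def tri(c1,p1,c2,p2):
    o,d=ray(c1,p1);q,e=ray(c2,p2); t=np.linalg.lstsq(np.c_[d,-e],q-o,rcond=None)[0]
    a,b=o+d*t[0],q+e*t[1]; return (a+b)/2,np.linalg.norm(a-b)
def proj(c,P):
    R,o=pose(c); v=R.T@(np.array(P)-o); return np.array([c["fx"]*v[0]/v[2]+c["cx"],c["fy"]*v[1]/v[2]+c["cy"]])
def blobs(c,lo,hi,amin=30):
    h=cv2.cvtColor(c["img"],cv2.COLOR_BGR2HSV); m=cv2.inRange(h,np.array(lo),np.array(hi))
    cs=cv2.findContours(m,cv2.RETR_EXTERNAL,cv2.CHAIN_APPROX_NONE)[0]
    return sorted([k for k in cs if cv2.contourArea(k)>amin],key=cv2.contourArea,reverse=True)
def shot(name,f):
    from bench import camera,sense
    s=sense(); c=camera(name); W=np.eye(4);W[:3,:3]=s["ee_rot"];W[:3,3]=s["tool_pos"];c["W"]=W
    cv2.imwrite(f"pics/{f}.png",c["img"]); np.save(f"pics/{f}.npy",c,allow_pickle=True); return c
E
python3 - <<'E'
from h import *
S,T=load("pics/side0.npy"),load("pics/top0.npy")
for n,c in(("S",S),("T",T)):
  for nm,lo,hi in(("red",(0,180,90),(6,255,255)),("yel",(22,150,100),(32,255,255)),("blue",(100,110,60),(120,255,255)),("wood",(10,60,120),(22,200,255)),("face",(95,15,60),(125,90,140))):
    for k in blobs(c,lo,hi,25)[:7]:
      (x,y),(w,h),a=cv2.minAreaRect(k); m=cv2.moments(k)
      print(n,nm,cv2.contourArea(k),"cen",round(m['m10']/m['m00'],1),round(m['m01']/m['m00'],1),"rect",cv2.boxPoints(((x,y),(w,h),a)).round(1).tolist())
cv2.imwrite("pics/crops.png",np.vstack([cv2.resize(T["img"][65:245,110:390],(784,504),interpolation=cv2.INTER_CUBIC)]))
E
```

```text
S red 61.0 cen 269.9 177.8 rect [[262.1000061035156, 178.5], [268.29998779296875, 171.39999389648438], [277.5, 179.39999389648438], [271.29998779296875, 186.5]]
S yel 127.0 cen 266.2 186.7 rect [[254.10000610351562, 185.5], [260.3999938964844, 175.0], [278.79998779296875, 186.10000610351562], [272.5, 196.5]]
S blue 1468.5 cen 148.9 291.3 rect [[111.19999694824219, 299.1000061035156], [178.8000030517578, 263.70001220703125], [189.0, 283.20001220703125], [121.4000015258789, 318.6000061035156]]
S blue 560.5 cen 189.1 201.5 rect [[174.0, 190.0], [204.0, 190.0], [204.0, 213.0], [174.0, 213.0]]
S wood 51453.5 cen 162.7 91.2 rect [[-45.79999923706055, 56.0], [343.8999938964844, -46.099998474121094], [389.79998779296875, 129.1999969482422], [0.10000000149011612, 231.1999969482422]]
S wood 16962.0 cen 511.1 120.8 rect [[429.0, 0.0], [559.0, 0.0], [559.0, 219.0], [429.0, 219.0]]
S wood 417.0 cen 193.2 230.6 rect [[175.6999969482422, 221.10000610351562], [207.8000030517578, 214.8000030517578], [211.89999389648438, 236.3000030517578], [179.8000030517578, 242.5]]
S wood 147.5 cen 253.6 254.6 rect
[... 3851 characters left out ...]
.0, 365.20001220703125]]
T face 112.5 cen 209.5 324.8 rect [[179.1999969482422, 329.20001220703125], [237.60000610351562, 313.5], [239.60000610351562, 320.79998779296875], [181.1999969482422, 336.5]]
T face 72.0 cen 372.1 328.0 rect [[356.0, 318.0], [378.3999938964844, 316.8999938964844], [379.5, 338.70001220703125], [357.0, 339.79998779296875]]
T face 65.5 cen 363.0 57.3 rect [[348.79998779296875, 62.29999923706055], [355.5, 44.29999923706055], [377.20001220703125, 52.5], [370.5, 70.4000015258789]]
T face 42.0 cen 403.8 269.7 rect [[390.5, 272.5], [408.5, 254.5], [421.0, 267.0], [403.0, 285.0]]
T face 34.5 cen 412.0 304.2 rect [[409.0, 299.0], [416.0, 299.0], [416.0, 314.0], [409.0, 314.0]]
```

View pics/crops.png

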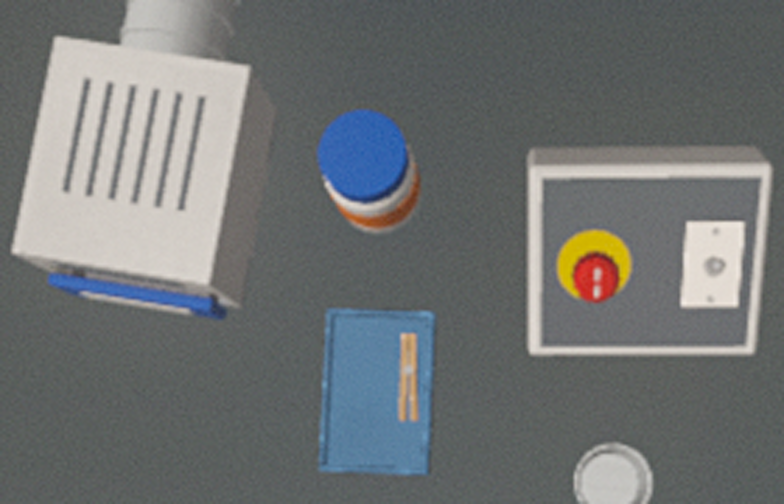

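```bash
python3 - <<'E'
from h import *
S,T=load("pics/side0.npy"),load("pics/top0.npy")
np.set_printoptions(precision=1,suppress=True)
f=lambda x,y:(x/2.8+110-.3,y/2.8+65-.3)
bl,br=onz(T,f(530,354),57.5),onz(T,f(755,354),57.5); tl,tr=onz(T,f(528,163),142.5),onz(T,f(770,163),142.5)
print("pod",bl,br,tl,tr,"w",np.linalg.norm(bl-br),np.linalg.norm(tl-tr),"slope",np.linalg.norm(bl-tl),np.linalg.norm(br-tr))
c=(bl+br+tl+tr)/4
v=(bl-br)+(tl-tr); yaw=np.arctan2(-v[0],v[1]); print("c",c,"yaw",np.degrees(yaw))
for yw in(yaw,):
  X=np.array([np.cos(yw),np.sin(yw),0]);Y=np.array([-np.sin(yw),np.cos(yw),0]);Z=np.array([0,0,1.])
  u=X*np.cos(np.pi/6)+Z*.5; n=-X*.5+Z*np.cos(np.pi/6)
  h=c+45*Y+31*n; print("head",h,"n",n,"proj top pt",proj(T,h+15*n),proj(S,h+15*n),proj(T,h-28*n),proj(S,h-28*n))
print("tri red",tri(S,(269.9,177.8),T,(322.1,163.5)))
# yellow bezel ring centre from T via ellipse incl. red-hidden part
for c_,n_ in((S,"S"),(T,"T")):
  k=max(blobs(c_,(22,150,100),(32,255,255),25),key=cv2.contourArea); hull=cv2.convexHull(k); print(n_,"bez",cv2.minEnclosingCircle(k))
print("bezel tri",tri(S,cv2.minEnclosingCircle(blobs(S,(22,150,100),(32,255,255))[0])[0],T,cv2.minEnclosingCircle(blobs(T,(22,150,100),(32,255,255))[0])[0]))
q=[onz(T,f(*p),120) for p in((55,38),(250,66),(212,285),(12,252))]; print("trap",q,[np.linalg.norm(q[i]-q[i-1]) for i in range(4)])
v=q[0]-q[1];v2=q[3]-q[2];v3=q[0]-q[3];v4=q[1]-q[2];print("yaws",[np.degrees(np.arctan2(-w[0],w[1])) for w in(v,v2)],[np.degrees(np.arctan2(w[1],w[0])) for w in (v3,v4)])
# drawer front rect in side: corner estimates
k=blobs(S,(100,110,60),(120,255,255))[0]; ap=cv2.approxPolyDP(cv2.convexHull(k),4,True)[:,0]; print("front side approx",ap.tolist())
for p in ap: print(p,"z65",onz(S,p,65),"z10",onz(S,p,10))
for p in((50,277),(226,310)): print("front top edge T",onz(T,f(*p),65))
k=blobs(T,(100,110,60),(120,255,255))[3]; b=cv2.boxPoints(cv2.minAreaRect(k)); P=[onz(T,p,18) for p in b]; print("tray",P,np.mean(P,0),[np.linalg.norm(P[i]-P[i-1]) for i in range(4)])
for p in ((409,334),(409,420)): print("opin",onz(T,f(*p),15))
print("opin mid tri",tri(S,(253.6,254.6),T,f(408.5,377)))
print("cup",onz(T,(328,237),55),"handle",onz(T,(324,277),50),"jar",onz(T,(239.5,119.5),123),"switch",onz(T,f(714,265),130))
E
```

```text
pod [ 548.2 -139.7   57.5] [ 544.  -336.8   57.5] [ 694.7 -140.1  142.5] [ 689.6 -336.8  142.5] w 197.1922809162178 196.76476095320717 slope 169.44009290298354 168.58574913734626
c [ 619.1 -238.3  100. ] yaw -1.3505737810941727
head [ 604.7 -193.   126.8] n [-0.5  0.   0.9] proj top pt [322.3 164.7] [273.  173.7] [321.2 158.7] [267.  183.5]
tri red (array([ 604.7, -192.3,  125. ]), np.float64(4.548897184025119))
S bez ((267.5, 184.0), 10.735555648803711)
T bez ((321.51220703125, 158.86585998535156), 12.898848533630371)
bezel tri (array([ 618.3, -194.3,  100.6]), np.float64(0.7573951247976934))
trap [array([821.1, 262. , 120. ]), array([791.6,  94. , 120. ]), array([604. , 126.5, 120. ]), array([636.1, 296.7, 120. ])] [np.float64(188.2024216720084), np.float64(170.54708418620197), np.float64(190.4197127577333), np.float64(173.27136726028994)]
yaws [np.float64(-9.940403908990131), np.float64(-10.678061148987323)] [np.float64(-10.636907838043365), np.float64(-9.813386195773566)]
front side approx [[180, 266], [183, 284], [120, 316], [114, 298]]
[180 266] z65 [592.3 148.   65. ] z10 [645.1 111.4  10. ]
[183 284] z65 [545.6 181.3  65. ] z10 [594.  147.9  10. ]
[120 316] z65 [577.2 309.5  65. ] z10 [628.6 288.3  10. ]
[114 298] z65 [626.1 289.3  65. ] z10 [682.2 266.1  10. ]
front top edge T [625.3 286.4  65. ]
front top edge T [592.1 128.5  65. ]
tray [array([452. ,  53.4,  18. ]), array([599.9,  45.7,  18. ]), array([593.2, -52.9,  18. ]), array([445.8, -44.2,  18. ])] [522.7   0.5  18. ] [np.float64(97.7650028077975), np.float64(148.11196690854064), np.float64(98.78057548501404), np.float64(147.6447738328768)]
opin [574.5 -29.   15. ]
opin [494.9 -28.1  15. ]
opin mid tri (array([534.9, -27.8,   6.1]), np.float64(1.8227545273084202))
cup [ 433.8 -208.5   55. ] handle [ 336.4 -196.6   50. ] jar [712.3  -2.4 123. ] switch [ 609.2 -291.   130. ]
```

Measurements agree with the given sizes: pod 197 mm, housing 170 × 189 mm, tray 148 × 98 mm, and the bezel at z = 100.6. I'll set up a helper and go to the stop button.

```bash
cat >> h.py <<'E'
from scipy.spatial.transform import Rotation as Ro
def frame(heading,lean):
    """tool leaning back by lean, pointing forward along heading; tool y to the left"""
    a,l=np.radians(heading),np.radians(lean); X=np.array([np.cos(a),np.sin(a),0]);Z=np.array([0,0,1.])
    z=X*np.sin(l)-Z*np.cos(l); x=-(X*np.cos(l)+Z*np.sin(l)); return np.c_[x,np.cross(z,x),z]
def go(p,R):
    from bench import sense
    np.set_printoptions(precision=2,suppress=True)
    s=sense(); R0=s["ee_rot"]; d=np.array(p)-s["tool_pos"]
    print("t",s["t"],"pos",s["tool_pos"],"q",s["q"],"F",s["wrist_force"],"w",s["gripper_width"])
    print("rotvec(now)",np.degrees(Ro.from_matrix(R0.T@R).as_rotvec()),"shift now-frame",R0.T@d,"shift target-frame",R.T@d)
YP=-1.35; HEAD=np.array([604.7,-193,126.8]); RP=frame(YP,30); N=-RP[:,2]
YT=-10.3; DF=np.array([608.,215.,37.5])
E
python3 -c "
from h import *
go([540,-193,240],RP); print(HEAD+63*N, HEAD+23*N)"
```

```text
t 0.1 pos [ 216.31 -478.13  238.87] q [-74.56  15.1   -2.8   72.16   0.    81.1 ] F [-0.42  0.58 -0.65] w 1.001658868839477
rotvec(now) [ -40.11   -9.22 -149.66] shift now-frame [ 412.43 -126.39   -0.95] shift target-frame [-274.99  292.67  157.46]
[ 573.21 -192.26  181.36] [ 593.2  -192.73  146.72]
```

Request:
apply_moves:
  moves:
    - {"claw": 0, "xyz": [34.4, -10.5, 0], "rot": [0, 0, 0]}
    - {"claw": 0, "xyz": [34.4, -10.5, 0], "rot": [0, 0, 0]}
    - {"claw": 0, "xyz": [34.4, -10.5, 0], "rot": [0, 0, 0]}
    - {"claw": 0, "xyz": [34.4, -10.5, 0], "rot": [0, 0, 0]}
    - {"claw": 0, "xyz": [34.4, -10.5, 0], "rot": [0, 0, 0]}
    - {"claw": 0, "xyz": [34.4, -10.5, 0], "rot": [0, 0, 0]}
  newtons: 30

```text
t: 0.6
tool_pos: [379.4, -334.4, 239.1]
ee_rot: [[0.911, 0.412, -0.0], [0.412, -0.911, 0.0], [-0.0, -0.0, -1.0]]
wrist_force: [1.4, -0.9, 0.2]
gripper_width: 0.148
```

Request:
apply_moves:
  moves:
    - {"claw": 0, "xyz": [34.4, -10.5, 0], "rot": [0, 0, 0]}
    - {"claw": 0, "xyz": [34.4, -10.5, 0], "rot": [0, 0, 0]}
    - {"claw": 0, "xyz": [34.4, -10.5, 0], "rot": [0, 0, 0]}
    - {"claw": 0, "xyz": [34.4, -10.5, 0], "rot": [0, 0, 0]}
    - {"claw": 0, "xyz": [34.4, -10.5, 0], "rot": [0, 0, 0]}
    - {"claw": 0, "xyz": [34.4, -10.5, 0], "rot": [0, 0, 0]}

```text
t: 1.1
tool_pos: [541.6, -191.8, 239.1]
ee_rot: [[0.911, 0.412, -0.0], [0.412, -0.911, 0.0], [-0.0, -0.0, -1.0]]
wrist_force: [0.8, -0.2, -0.1]
gripper_width: 0.002
```

Request:
apply_moves:
  moves:
    - {"claw": 0, "xyz": [0, 0, 0], "rot": [-1.82, -0.42, -6.8]}
    - {"claw": 0, "xyz": [0, 0, 0], "rot": [-1.82, -0.42, -6.8]}
    - {"claw": 0, "xyz": [0, 0, 0], "rot": [-1.82, -0.42, -6.8]}
    - {"claw": 0, "xyz": [0, 0, 0], "rot": [-1.82, -0.42, -6.8]}
    - {"claw": 0, "xyz": [0, 0, 0], "rot": [-1.82, -0.42, -6.8]}
    - {"claw": 0, "xyz": [0, 0, 0], "rot": [-1.82, -0.42, -6.8]}
    - {"claw": 0, "xyz": [0, 0, 0], "rot": [-1.82, -0.42, -6.8]}
    - {"claw": 0, "xyz": [0, 0, 0], "rot": [-1.82, -0.42, -6.8]}

```text
t: 1.77
tool_pos: [540.4, -193.2, 239.0]
ee_rot: [[0.197, 0.968, 0.156], [0.967, -0.165, -0.194], [-0.162, 0.189, -0.968]]
wrist_force: [0.1, -0.9, 0.8]
gripper_width: -0.002
```

Request:
apply_moves:
  moves:
    - {"claw": 0, "xyz": [0, 0, 0], "rot": [-1.82, -0.42, -6.8]}
    - {"claw": 0, "xyz": [0, 0, 0], "rot": [-1.82, -0.42, -6.8]}
    - {"claw": 0, "xyz": [0, 0, 0], "rot": [-1.82, -0.42, -6.8]}
    - {"claw": 0, "xyz": [0, 0, 0], "rot": [-1.82, -0.42, -6.8]}
    - {"claw": 0, "xyz": [0, 0, 0], "rot": [-1.82, -0.42, -6.8]}
    - {"claw": 0, "xyz": [0, 0, 0], "rot": [-1.82, -0.42, -6.8]}
    - {"claw": 0, "xyz": [0, 0, 0], "rot": [-1.82, -0.42, -6.8]}
    - {"claw": 0, "xyz": [0, 0, 0], "rot": [-1.82, -0.42, -6.8]}

```text
t: 2.43
tool_pos: [540.2, -193.1, 239.0]
ee_rot: [[-0.631, 0.667, 0.397], [0.664, 0.728, -0.169], [-0.401, 0.157, -0.902]]
wrist_force: [0.5, 0.2, 0.4]
gripper_width: 0.004
```

Request:
apply_moves:
  moves:
    - {"claw": 0, "xyz": [0, 0, 0], "rot": [-1.82, -0.42, -6.8]}
    - {"claw": 0, "xyz": [0, 0, 0], "rot": [-1.82, -0.42, -6.8]}
    - {"claw": 0, "xyz": [0, 0, 0], "rot": [-1.82, -0.42, -6.8]}
    - {"claw": 0, "xyz": [0, 0, 0], "rot": [-1.82, -0.42, -6.8]}
    - {"claw": 0, "xyz": [0, 0, 0], "rot": [-1.82, -0.42, -6.8]}
    - {"claw": 0, "xyz": [0, 0, 0], "rot": [-1.82, -0.42, -6.8]}

```text
t: 2.93
tool_pos: [540.2, -193.2, 239.0]
ee_rot: [[-0.866, 0.019, 0.5], [0.015, 1.0, -0.012], [-0.5, -0.002, -0.866]]
wrist_force: [0.5, 0.4, 0.5]
gripper_width: 0.003
```

```bash
python3 -c "
from h import *
go(HEAD+63*N,RP);c=shot('wrist','w1');print(proj(c,HEAD+15*N))"
```

```text
t 2.9333 pos [ 540.19 -193.16  239.02] q [-35.85   2.87 -26.18  35.5   16.45 -31.05] F [0.46 0.44 0.52] w 0.002681947735968176
rotvec(now) [ 0.   -0.    0.29] shift now-frame [ 0.25  1.68 66.43] shift target-frame [ 0.26  1.68 66.43]
[286.06 204.42]
```

View pics/w1.png

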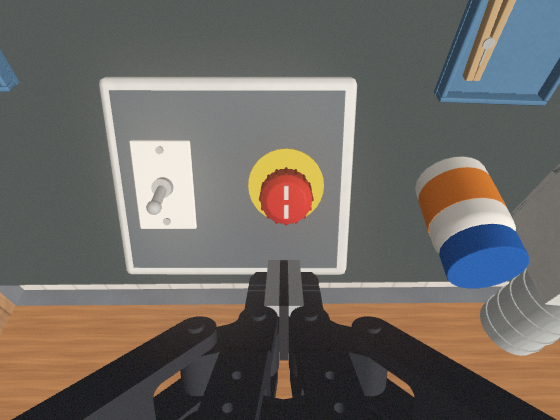

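The wrist view shows the red head at about (286,200), close to the predicted (286,204), so I'm lined up. The toggle is well clear. Pressing now.

Request:
apply_moves:
  moves:
    - {"claw": 0, "xyz": [0.3, 1.7, 33], "rot": [0, 0, 0.3]}
    - {"claw": 0, "xyz": [0, 0, 33], "rot": [0, 0, 0]}
    - {"claw": 0, "xyz": [0, 0, 30], "rot": [0, 0, 0]}
    - {"claw": 0, "xyz": [0, 0, 4], "rot": [0, 0, 0]}
    - {"claw": 0, "xyz": [0, 0, 3], "rot": [0, 0, 0]}
    - {"claw": 0, "xyz": [0, 0, 3], "rot": [0, 0, 0]}

```text
t: 3.48
tool_pos: [593.3, -193.1, 148.0]
ee_rot: [[-0.866, 0.031, 0.5], [0.027, 1.0, -0.014], [-0.5, 0.002, -0.866]]
wrist_force: [-0.1, 0.6, 0.6]
gripper_width: -0.001
```

Request:
apply_moves:
  moves:
    - {"claw": 0, "xyz": [0, 0, 2], "rot": [0, 0, 0]}
    - {"claw": 0, "xyz": [0, 0, 2], "rot": [0, 0, 0]}

```text
t: 3.65
tool_pos: [595.3, -193.4, 145.1]
ee_rot: [[-0.865, 0.03, 0.501], [0.027, 1.0, -0.014], [-0.501, 0.001, -0.866]]
wrist_force: [-1.6, 0.5, 1.0]
gripper_width: -0.002
```

Request:
apply_moves:
  moves:
    - {"claw": 0, "xyz": [0, 0, 2], "rot": [0, 0, 0]}
    - {"claw": 0, "xyz": [0, 0, 1], "rot": [0, 0, 0]}

```text
t: 3.82
tool_pos: [597.0, -193.5, 141.9]
ee_rot: [[-0.865, 0.03, 0.5], [0.026, 1.0, -0.014], [-0.501, 0.001, -0.866]]
wrist_force: [-0.3, -0.4, 0.5]
gripper_width: 0.002
```

Request:
apply_moves:
  moves:
    - {"claw": 0, "xyz": [0, 0, 2], "rot": [0, 0, 0]}
    - {"claw": 0, "xyz": [0, 0, 1.5], "rot": [0, 0, 0]}

```text
t: 3.98
tool_pos: [598.9, -193.9, 140.4]
ee_rot: [[-0.864, 0.03, 0.502], [0.026, 1.0, -0.015], [-0.502, -0.0, -0.865]]
wrist_force: [-41.7, 4.9, 54.9]
gripper_width: -0.0
```

Request:
apply_moves:
  moves:
    - {"claw": 0, "xyz": [0, 0, 1], "rot": [0, 0, 0]}
    - {"claw": 0, "xyz": [0, 0, 0], "rot": [0, 0, 0]}

```text
t: 4.15
tool_pos: [598.9, -193.9, 140.5]
ee_rot: [[-0.864, 0.031, 0.502], [0.026, 1.0, -0.016], [-0.502, -0.001, -0.865]]
wrist_force: [-40.0, 5.1, 51.0]
gripper_width: 0.004
```

Request:
apply_moves:
  moves:
    - {"claw": 0, "xyz": [0, 0, -20], "rot": [0, 0, 0]}
    - {"claw": 0, "xyz": [0, 0, -35], "rot": [0, 0, 0]}
    - {"claw": 0, "xyz": [0, 0, -40], "rot": [0, 0, 0]}

```text
t: 4.4
tool_pos: [550.5, -191.5, 219.4]
ee_rot: [[-0.867, 0.029, 0.498], [0.027, 1.0, -0.012], [-0.498, 0.003, -0.867]]
wrist_force: [0.0, -1.0, 1.2]
gripper_width: 0.002
```

```bash
python3 - <<'E'
from h import *
c=shot('side','s1'); S0=load("pics/side0.npy")
for k in(S0,c): b=blobs(k,(0,180,90),(6,255,255),25)[0]; m=cv2.moments(b); print("red",m['m00'],m['m10']/m['m00'],m['m01']/m['m00'])
for z in(0,8): print(proj(c,HEAD+(15-z)*N))
RT=frame(YT,30); X=np.array([np.cos(np.radians(YT)),np.sin(np.radians(YT)),0])
p=DF-63.5*X; p[2]=39.4; q=p.copy(); q[2]=140
print(p); go(q,RT)
E
```

```text
red 61.0 269.8606557377049 177.80601092896174
red 59.5 268.453781512605 179.77871148459383
[273.03303639 173.75025854]
[271.88625083 175.60365522]
[545.52330009 226.35394066  39.4       ]
t 4.45 pos [ 549.99 -192.23  227.18] q [-34.96   3.95 -27.16  32.85  15.99 -29.6 ] F [ 2.22  0.98 10.21] w -0.0010692402773550514
rotvec(now) [4.26 0.26 7.51] shift now-frame [ 58.   418.4   66.35] shift target-frame [112.21 411.04  35.88]
```

The button stays down: the red blob shifted (-1.4,+2.0) px against a predicted (-1.1,+1.9). On to the drawer.

Request:
apply_moves:
  moves:
    - {"claw": 0, "xyz": [5.3, 38, 6], "rot": [0, 0, 0]}
    - {"claw": 0, "xyz": [5.3, 38, 6], "rot": [0, 0, 0]}
    - {"claw": 0, "xyz": [5.3, 38, 6], "rot": [0, 0, 0]}
    - {"claw": 0, "xyz": [5.3, 38, 6], "rot": [0, 0, 0]}
    - {"claw": 0, "xyz": [5.3, 38, 6], "rot": [0, 0, 0]}
    - {"claw": 0, "xyz": [5.3, 38, 6], "rot": [0, 0, 0]}

```text
t: 4.95
tool_pos: [548.5, 37.8, 173.1]
ee_rot: [[-0.865, 0.03, 0.501], [0.027, 1.0, -0.014], [-0.501, 0.002, -0.865]]
wrist_force: [1.5, -0.7, -0.5]
gripper_width: 0.001
```

Request:
apply_moves:
  moves:
    - {"claw": 0, "xyz": [5.3, 38, 6], "rot": [0, 0, 0]}
    - {"claw": 0, "xyz": [5.3, 38, 6], "rot": [0, 0, 0]}
    - {"claw": 0, "xyz": [5.3, 38, 6], "rot": [0, 0, 0]}
    - {"claw": 0, "xyz": [5.3, 38, 6], "rot": [0, 0, 0]}
    - {"claw": 0, "xyz": [5, 38, 6], "rot": [0, 0, 0]}
    - {"claw": 0, "xyz": [0, 0, 0], "rot": [2.1, 0.1, 3.7]}
    - {"claw": 0, "xyz": [0, 0, 0], "rot": [2.1, 0.1, 3.7]}

```text
t: 5.53
tool_pos: [546.1, 228.3, 133.7]
ee_rot: [[-0.854, 0.178, 0.489], [0.155, 0.984, -0.086], [-0.496, 0.002, -0.868]]
wrist_force: [0.0, -0.6, 0.3]
gripper_width: 0.003
```

```bash
python3 - <<'E'
from h import *
c=shot('wrist','w2')
k=blobs(c,(100,110,60),(120,255,255),100)
for b in k[:4]: print(cv2.contourArea(b),cv2.approxPolyDP(cv2.convexHull(b),6,True)[:,0].tolist())
X=np.array([np.cos(np.radians(YT)),np.sin(np.radians(YT)),0]);Y=np.array([-X[1],X[0],0])
for a in(75,-75):
  for z in(65,10): P=DF+a*Y;P[2]=z;print(a,z,proj(c,P))
p=DF-63.5*X; p[2]=39.4; go(p,frame(YT,30))
E
```

```text
13247.5 [[393, 240], [388, 250], [176, 249], [172, 241], [187, 186], [377, 186]]
3215.0 [[105, 365], [34, 406], [5, 393], [29, 353], [64, 352]]
75 65 [392.46797103 245.00837571]
75 10 [378.12472061 187.02285831]
-75 65 [168.22650294 245.03157724]
-75 10 [183.17833882 186.96734424]
t 5.5833 pos [546.66 227.89 134.07] q [ 21.88  11.89 -33.63  18.64 -15.34  28.97] F [-0.69 -0.07 -0.67] w -0.0004658970224278454
rotvec(now) [-0.01 -0.22 -0.33] shift now-frame [47.74 -1.98 81.76] shift target-frame [48.07 -1.71 81.57]
```

View pics/w2.png

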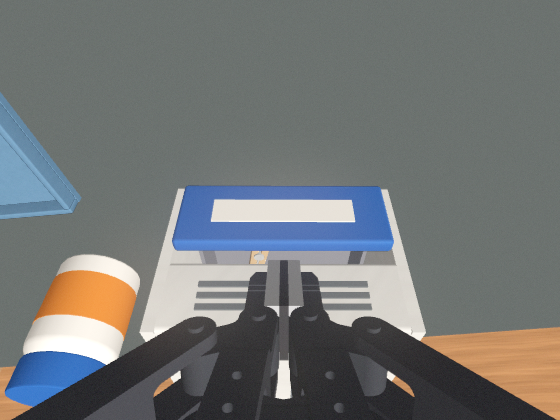

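The drawer front is within a few pixels of prediction: the bottom row 186 matches 187, and the corners are within 4 px. Now to descend and push.

Request:
apply_moves:
  moves:
    - {"claw": 0, "xyz": [16, -0.6, 27], "rot": [0, -0.2, -0.3]}
    - {"claw": 0, "xyz": [16, -0.6, 27], "rot": [0, 0, 0]}
    - {"claw": 0, "xyz": [16, -0.6, 27], "rot": [0, 0, 0]}
    - {"claw": 0, "xyz": [-17.3, 0, 10], "rot": [0, 0, 0]}
    - {"claw": 0, "xyz": [-17.3, 0, 10], "rot": [0, 0, 0]}
    - {"claw": 0, "xyz": [-3.5, 0, 2], "rot": [0, 0, 0]}
    - {"claw": 0, "xyz": [-3.5, 0, 2], "rot": [0, 0, 0]}

```text
t: 6.17
tool_pos: [593.3, 216.2, 40.1]
ee_rot: [[-0.853, 0.172, 0.492], [0.149, 0.985, -0.086], [-0.5, -0.0, -0.866]]
wrist_force: [-5.1, 0.9, 2.2]
gripper_width: -0.001
```

Request:
apply_moves:
  moves:
    - {"claw": 0, "xyz": [-3.5, 0, 2], "rot": [0, 0, 0]}
    - {"claw": 0, "xyz": [-3.5, 0, 2], "rot": [0, 0, 0]}

```text
t: 6.33
tool_pos: [599.8, 215.0, 40.1]
ee_rot: [[-0.854, 0.172, 0.491], [0.149, 0.985, -0.086], [-0.499, -0.001, -0.867]]
wrist_force: [-4.1, -0.4, 2.0]
gripper_width: -0.003
```

Request:
apply_moves:
  moves:
    - {"claw": 0, "xyz": [-2.6, 0, 1.5], "rot": [0, 0, 0]}
    - {"claw": 0, "xyz": [-2.6, 0, 1.5], "rot": [0, 0, 0]}

```text
t: 6.5
tool_pos: [605.4, 214.1, 39.8]
ee_rot: [[-0.854, 0.172, 0.491], [0.149, 0.985, -0.087], [-0.498, -0.001, -0.867]]
wrist_force: [-26.0, 1.1, 16.4]
gripper_width: 0.001
```

Request:
apply_moves:
  moves:
    - {"claw": 0, "xyz": [31, 0, -18], "rot": [0, 0, 0]}
    - {"claw": 0, "xyz": [31, 0, -18], "rot": [0, 0, 0]}
    - {"claw": 0, "xyz": [31, 0, -18], "rot": [0, 0, 0]}
    - {"claw": 0, "xyz": [31, 0, -18], "rot": [0, 0, 0]}
    - {"claw": 60, "xyz": [25, 0, -14], "rot": [0, 0, 0]}
    - {"claw": 60, "xyz": [-20, 0, -34.6], "rot": [0, 0, 0]}
    - {"claw": 60, "xyz": [-20, 0, -34.6], "rot": [0, 0, 0]}
    - {"claw": 60, "xyz": [-20, 0, -34.6], "rot": [0, 0, 0]}

```text
t: 7.17
tool_pos: [435.8, 243.9, 161.7]
ee_rot: [[-0.854, 0.171, 0.492], [0.148, 0.985, -0.086], [-0.499, -0.001, -0.867]]
wrist_force: [1.0, 1.1, -0.3]
gripper_width: 0.564
```

Request:
apply_moves:
  moves:
    - {"claw": 60, "xyz": [-20, 0, -34.6], "rot": [0, 0, 0]}
    - {"claw": 60, "xyz": [0, 0, 0], "rot": [0, 0, 0]}
    - {"claw": 60, "xyz": [0, 0, 0], "rot": [0, 0, 0]}
    - {"claw": 60, "xyz": [0, 0, 0], "rot": [0, 0, 0]}
    - {"claw": 60, "xyz": [0, 0, 0], "rot": [0, 0, 0]}
    - {"claw": 60, "xyz": [0, 0, 0], "rot": [0, 0, 0]}
    - {"claw": 60, "xyz": [0, 0, 0], "rot": [0, 0, 0]}
    - {"claw": 60, "xyz": [0, 0, 0], "rot": [0, 0, 0]}

```text
t: 7.83
tool_pos: [436.8, 243.8, 199.2]
ee_rot: [[-0.854, 0.173, 0.491], [0.149, 0.985, -0.087], [-0.499, -0.001, -0.867]]
wrist_force: [-0.3, 0.2, -0.1]
gripper_width: 0.699
```

Request:
apply_moves:
  moves:
    - {"claw": 60, "xyz": [0, 0, 0], "rot": [0, 0, 0]}
    - {"claw": 60, "xyz": [0, 0, 0], "rot": [0, 0, 0]}
    - {"claw": 60, "xyz": [0, 0, 0], "rot": [0, 0, 0]}
    - {"claw": 60, "xyz": [0, 0, 0], "rot": [0, 0, 0]}

```text
t: 8.17
tool_pos: [437.0, 243.9, 199.9]
ee_rot: [[-0.853, 0.173, 0.492], [0.149, 0.985, -0.086], [-0.499, -0.0, -0.866]]
wrist_force: [-0.4, -0.3, -0.4]
gripper_width: 0.707
```

```bash
python3 - <<'E'
from h import *
c=shot('wrist','w3');t=shot('top','t3')
go(DF,frame(YT,0))
for k in blobs(c,(8,50,110),(25,210,255),80)[:5]: print(cv2.contourArea(k),cv2.boxPoints(cv2.minAreaRect(k)).tolist())
cr=cv2.resize(t["img"][100:260,90:290],(400,320)); cv2.imwrite("pics/v3.png",np.hstack([cv2.resize(c["img"],(400,320)),cr]))
E
```

```text
t 8.2667 pos [437.   243.92 199.94] q [ 30.08   0.76 -34.71  30.72 -18.75  36.03] F [ 0.02 -1.09 -0.5 ] w 0.7006850916905314
rotvec(now) [ 0.08 29.96  0.36] shift now-frame [-69.11   1.07 227.35] shift target-frame [-173.42    2.12  162.44]
3721.5 [[428.0, 313.0], [559.0, 313.0], [559.0, 392.0], [428.0, 392.0]]
1734.5 [[100.5268325805664, 271.9613037109375], [170.4838104248047, 269.3214111328125], [171.95840454101562, 308.3978271484375], [102.00141906738281, 311.0377197265625]]
1431.0 [[188.4000244140625, 344.2000427246094], [239.70001220703125, 327.1000671386719], [262.0, 394.0000305175781], [210.70001220703125, 411.1000061035156]]
1336.0 [[297.6241149902344, 387.08551025390625], [363.9999694824219, 342.0], [390.9232482910156, 381.63702392578125], [324.5473937988281, 426.7225341796875]]
1112.0 [[10.500005722045898, 171.50001525878906], [24.0000057220459, 158.00001525878906], [79.49999237060547, 213.50001525878906], [65.99999237060547, 227.00001525878906]]
```

View pics/v3.png

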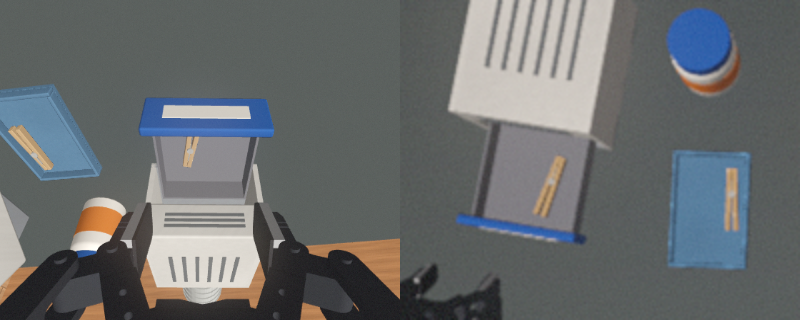

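The drawer is out. In the top view the pin lies from about (170,178) to (160,207), well clear of the drawer walls.

```bash
python3 - <<'E'
from h import *
np.set_printoptions(precision=1,suppress=True)
t=load("pics/t3.npy");c=load("pics/w3.npy")
def hull(cam,x0,x1,y0,y1):
    h=cv2.cvtColor(cam["img"],cv2.COLOR_BGR2HSV); m=cv2.inRange(h,(8,60,90),(26,255,255)); k=np.zeros_like(m);k[y0:y1,x0:x1]=m[y0:y1,x0:x1]
    k=cv2.morphologyEx(k,cv2.MORPH_CLOSE,np.ones((3,3),np.uint8))
    cs=max(cv2.findContours(k,cv2.RETR_EXTERNAL,cv2.CHAIN_APPROX_NONE)[0],key=cv2.contourArea); return cs
for nm,cam,b,z in(("pin top",t,(140,190,165,220),26),("pin wrist",c,(240,300,150,235),26),("other top",t,(245,275,175,225),15)):
    k=hull(cam,*b); P=np.array([onz(cam,p,z)[:2] for p in k[:,0]],np.float32)
    (x,y),(w,h),a=cv2.minAreaRect(P); B=cv2.boxPoints(((x,y),(w,h),a)); e=B[1]-B[0] if np.linalg.norm(B[1]-B[0])>np.linalg.norm(B[2]-B[1]) else B[2]-B[1]
    an=np.degrees(np.arctan2(e[1],e[0])); print(nm,len(k),"c",(x,y),"size",w,h,"ang",(an+90)%180-90)
k=blobs(t,(100,110,60),(120,255,255)); 
for b in k[:6]: m=cv2.moments(b);print(m['m00'],m['m10']/m['m00'],m['m01']/m['m00'])
X=np.array([np.cos(np.radians(YT)),np.sin(np.radians(YT)),0])
print("front out",DF-115*X)
E
```

```text
pin top 66 c (556.0441284179688, 204.5264129638672) size 17.72308349609375 78.95722961425781 ang -20.554398
pin wrist 102 c (564.1738891601562, 202.72743225097656) size 15.582725524902344 58.99726486206055 ang -20.74125
other top 68 c (535.6341552734375, -27.85069465637207) size 12.935879707336426 77.82927703857422 ang -0.7348175
7281.5 282.2349103893429 21.194900318157888
2247.5 373.4955876900259 296.7996292176492
2223.5 437.4439697174125 208.8645528820928
1906.5 245.1315674447067 205.71780750065565
774.5 239.2427372498386 119.94017645792984
205.0 148.7821138211382 213.79837398373982
front out [494.9 235.6  37.5]
```

```bash
python3 -c "
from h import *
go([556,205,130],frame(-20.6,0))"
```

```text
t 8.2667 pos [437.   243.92 199.94] q [ 30.08   0.76 -34.71  30.72 -18.75  36.03] F [ 0.02 -1.09 -0.5 ] w 0.7006850916905314
rotvec(now) [ 2.77 29.88 10.42] shift now-frame [-72.43 -17.78 122.5 ] shift target-frame [-125.09    5.44   69.94]
```

Request:
apply_moves:
  moves:
    - {"claw": 38, "xyz": [0, 0, 0], "rot": [0.55, 5.98, 2.08]}
    - {"claw": 38, "xyz": [0, 0, 0], "rot": [0.55, 5.98, 2.08]}
    - {"claw": 38, "xyz": [0, 0, 0], "rot": [0.55, 5.98, 2.08]}
    - {"claw": 38, "xyz": [0, 0, 0], "rot": [0.55, 5.98, 2.08]}
    - {"claw": 38, "xyz": [0, 0, 0], "rot": [0.57, 5.98, 2.08]}

```text
t: 8.68
tool_pos: [437.3, 244.2, 200.9]
ee_rot: [[-0.936, 0.353, -0.004], [0.353, 0.936, 0.002], [0.004, 0.001, -1.0]]
wrist_force: [-0.7, 1.1, -0.4]
gripper_width: 0.443
```

Request:
apply_moves:
  moves:
    - {"claw": 38, "xyz": [-31.3, 1.4, 17.5], "rot": [0, 0, 0]}
    - {"claw": 38, "xyz": [-31.3, 1.4, 17.5], "rot": [0, 0, 0]}
    - {"claw": 38, "xyz": [-31.3, 1.4, 17.5], "rot": [0, 0, 0]}
    - {"claw": 38, "xyz": [-31.3, 1.4, 17.5], "rot": [0, 0, 0]}
    - {"claw": 38, "xyz": [0, 0, 0], "rot": [0, 0, 0]}

```text
t: 9.1
tool_pos: [559.5, 203.1, 126.1]
ee_rot: [[-0.935, 0.354, -0.003], [0.354, 0.935, -0.001], [0.002, -0.002, -1.0]]
wrist_force: [-1.4, -0.1, 0.1]
gripper_width: 0.448
```

```bash
python3 - <<'E'
from h import *
c=shot('wrist','w4'); go([556,205,26],frame(-20.6,0))
h=cv2.cvtColor(c["img"],cv2.COLOR_BGR2HSV)
for k in blobs(c,(8,60,90),(26,255,255),150):
  P=np.array([onz(c,p,26)[:2] for p in k[:,0]],np.float32); r=cv2.minAreaRect(P); print(r,cv2.boundingRect(k))
print(proj(c,[556,205,26]))
E
```

```text
t 9.15 pos [557.48 203.95 127.54] q [12.23 24.87 -5.44 59.86 -0.   32.93] F [-0.47  0.59  0.41] w 0.44594201509658576
rotvec(now) [-0.1  -0.15 -0.09] shift now-frame [  1.49   0.64 101.54] shift target-frame [  1.75   0.47 101.54]
((554.5510864257812, 206.8892822265625), (16.114782333374023, 79.93695068359375), 70.06844329833984) (274, 143, 26, 115)
((547.8555908203125, -10.346065521240234), (20.187511444091797, 45.7484016418457), 87.57543182373047) (0, 264, 31, 60)
[285.08 205.71]
```

View pics/w4.png

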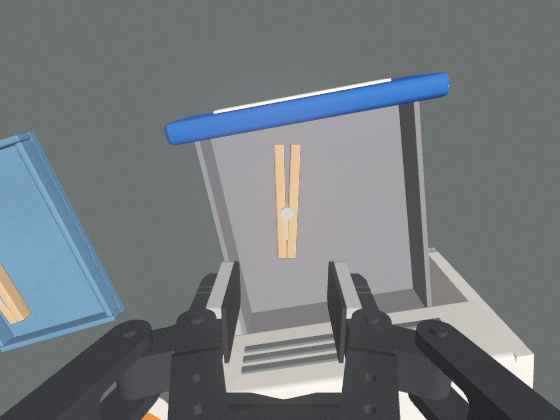

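Wrist view shows the pin at (287,200), vertical between the fingers, measuring 80 × 16 mm with its centre at (555,206). I'll descend and grip.

Request:
apply_moves:
  moves:
    - {"claw": 38, "xyz": [3, 1, 35], "rot": [0, 0, 0]}
    - {"claw": 38, "xyz": [0, 0, 35], "rot": [0, 0, 0]}
    - {"claw": 38, "xyz": [0, 0, 21.5], "rot": [0, 0, 0]}
    - {"claw": 38, "xyz": [0, 0, 10], "rot": [0, 0, 0]}
    - {"claw": 38, "xyz": [0, 0, 0], "rot": [0, 0, 0]}

```text
t: 9.57
tool_pos: [552.3, 207.2, 27.2]
ee_rot: [[-0.936, 0.351, -0.003], [0.351, 0.936, -0.001], [0.003, -0.002, -1.0]]
wrist_force: [0.3, 0.1, 0.4]
gripper_width: 0.442
```

Request:
apply_moves:
  moves:
    - {"claw": 5, "xyz": [0, 0, 0], "rot": [0, 0, 0]}
    - {"claw": 5, "xyz": [0, 0, 0], "rot": [0, 0, 0]}
    - {"claw": 5, "xyz": [0, 0, 0], "rot": [0, 0, 0]}
    - {"claw": 5, "xyz": [0, 0, 0], "rot": [0, 0, 0]}
    - {"claw": 5, "xyz": [0, 0, 0], "rot": [0, 0, 0]}
    - {"claw": 5, "xyz": [0, 0, 0], "rot": [0, 0, 0]}
  newtons: 25

```text
t: 10.07
tool_pos: [554.6, 207.5, 30.2]
ee_rot: [[-0.936, 0.351, 0.002], [0.351, 0.936, 0.001], [-0.002, 0.002, -1.0]]
wrist_force: [-2.1, -0.2, 9.0]
gripper_width: 0.16
```

Request:
apply_moves:
  moves:
    - {"claw": 5, "xyz": [0, 0, -10], "rot": [0, 0, 0]}
    - {"claw": 5, "xyz": [0, 0, -35], "rot": [0, 0, 0]}
    - {"claw": 5, "xyz": [0, 0, -40], "rot": [0, 0, 0]}
    - {"claw": 5, "xyz": [0, 0, -35], "rot": [0, 0, 0]}
    - {"claw": 5, "xyz": [0, 0, 0], "rot": [0, 0, 0]}

```text
t: 10.48
tool_pos: [556.4, 207.8, 156.4]
ee_rot: [[-0.936, 0.351, 0.01], [0.351, 0.936, 0.002], [-0.008, 0.005, -1.0]]
wrist_force: [1.0, 0.3, -0.6]
gripper_width: 0.163
```

```bash
python3 - <<'E'
from h import *
# tray yaw from the top view long edges
t=load("pics/top0.npy"); k=blobs(t,(100,110,60),(120,255,255))[3]
r=cv2.minAreaRect(np.array([onz(t,p,18)[:2] for p in k[:,0]],np.float32)); print(r)
c=shot('wrist','w5'); go([535,24,90],frame(-2.5,0))
E
```

```text
((522.6957397460938, 0.41471099853515625), (98.09730529785156, 147.49644470214844), 86.61092376708984)
t 10.5333 pos [555.61 207.63 153.21] q [12.62 23.54 -3.47 62.59  0.01 33.19] F [-0.01  0.47 -0.13] w 0.16433742374167265
rotvec(now) [  0.17   0.37 -18.07] shift now-frame [ -44.86 -179.41   62.77] shift target-frame [  12.58 -184.35   63.21]
```

View pics/w5.png

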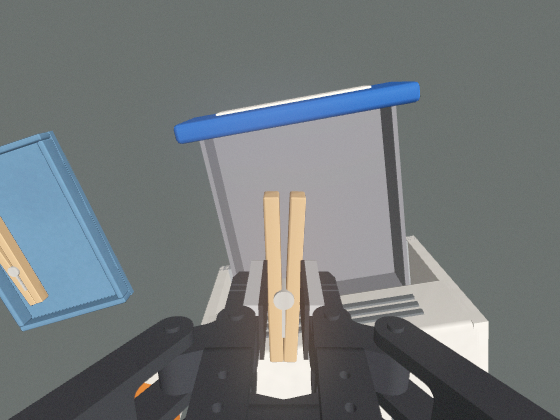

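The pin is held at its middle, well centred and lifted clear. Now carrying it to the tray.

```bash
python3 -c "
from h import *
go([523.5,15.4,60],frame(-3,0))"
```

```text
t 10.5333 pos [555.61 207.63 153.21] q [12.62 23.54 -3.47 62.59  0.01 33.19] F [-0.01  0.47 -0.13] w 0.16433742374167265
rotvec(now) [  0.17   0.37 -17.57] shift now-frame [ -36.94 -191.62   92.67] shift target-frame [  22.   -193.64   93.21]
```

Request:
apply_moves:
  moves:
    - {"claw": 5, "xyz": [-6.2, -32, 0], "rot": [0, 0, 0]}
    - {"claw": 5, "xyz": [-6.2, -32, 0], "rot": [0, 0, 0]}
    - {"claw": 5, "xyz": [-6.2, -32, 0], "rot": [0, 0, 0]}
    - {"claw": 5, "xyz": [-6.2, -32, 0], "rot": [0, 0, 0]}
    - {"claw": 5, "xyz": [-6.2, -32, 0], "rot": [0, 0, 0]}
    - {"claw": 5, "xyz": [-6, -31.6, 0], "rot": [0, 0, 0]}

```text
t: 11.03
tool_pos: [520.2, 13.4, 148.5]
ee_rot: [[-0.936, 0.351, -0.001], [0.351, 0.936, 0.0], [0.001, -0.0, -1.0]]
wrist_force: [0.8, -1.0, -0.1]
gripper_width: 0.164
```

Request:
apply_moves:
  moves:
    - {"claw": 5, "xyz": [0, 0, 31], "rot": [0.05, 0.1, -5.87]}
    - {"claw": 5, "xyz": [0, 0, 31], "rot": [0.05, 0.1, -5.87]}
    - {"claw": 5, "xyz": [0, 0, 31], "rot": [0.05, 0.1, -5.87]}
    - {"claw": 5, "xyz": [0, 0, 0], "rot": [0, 0, 0]}
    - {"claw": 5, "xyz": [0, 0, 0], "rot": [0, 0, 0]}

```text
t: 11.45
tool_pos: [519.8, 14.9, 55.1]
ee_rot: [[-0.998, 0.055, -0.009], [0.055, 0.998, -0.001], [0.009, -0.002, -1.0]]
wrist_force: [-0.1, -0.4, 0.7]
gripper_width: 0.158
```

```bash
python3 -c "
from h import *
go([523.5,15.4,26],frame(-3,0))
c=shot('top','t6');s=shot('side','s6')
t0=load('pics/top0.npy')
cv2.imwrite('pics/v6.png',np.hstack([cv2.resize(c['img'][140:260,180:330],(400,320)),cv2.resize(s['img'][200:310,170:320],(400,320))]))"
```

```text
t 11.45 pos [519.81  14.88  55.14] q [ -7.28  22.26 -22.79  45.44  -0.12  -4.13] F [-0.06 -0.4   0.73] w 0.15834607224505162
rotvec(now) [-0.09 -0.5  -0.15] shift now-frame [-3.91  0.77 29.1 ] shift target-frame [-3.66  0.72 29.14]
```

View pics/v6.png

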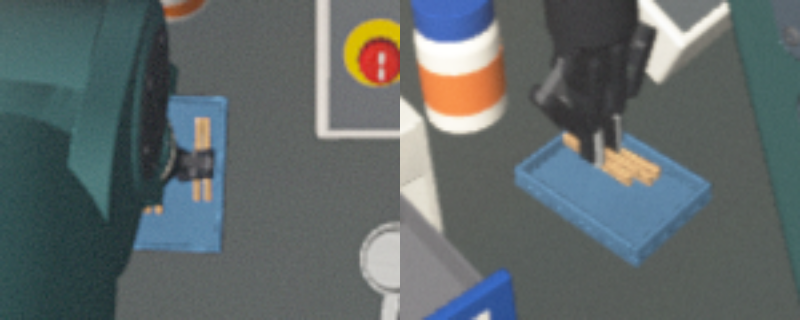

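The held pin is above the tray and parallel to the other one. Lowering it.

Request:
apply_moves:
  moves:
    - {"claw": 5, "xyz": [-3.7, 0.8, 15], "rot": [0, -0.5, 0]}
    - {"claw": 5, "xyz": [0, 0, 13], "rot": [0, 0, 0]}
    - {"claw": 5, "xyz": [0, 0, 2], "rot": [0, 0, 0]}
    - {"claw": 5, "xyz": [0, 0, 0], "rot": [0, 0, 0]}

```text
t: 11.88
tool_pos: [524.8, 15.4, 26.3]
ee_rot: [[-0.999, 0.053, 0.003], [0.053, 0.999, -0.002], [-0.003, -0.002, -1.0]]
wrist_force: [-0.0, 0.0, 0.2]
gripper_width: 0.164
```

Request:
apply_moves:
  moves:
    - {"claw": 5, "xyz": [0, 0, 2], "rot": [0, 0, 0]}
    - {"claw": 5, "xyz": [0, 0, 2], "rot": [0, 0, 0]}
    - {"claw": 5, "xyz": [0, 0, 0], "rot": [0, 0, 0]}

```text
t: 12.13
tool_pos: [524.8, 15.3, 21.8]
ee_rot: [[-0.999, 0.052, 0.003], [0.052, 0.999, -0.002], [-0.003, -0.002, -1.0]]
wrist_force: [-0.2, 0.5, -0.2]
gripper_width: 0.166
```

Request:
apply_moves:
  moves:
    - {"claw": 5, "xyz": [0, 0, 1.5], "rot": [0, 0, 0]}
    - {"claw": 5, "xyz": [0, 0, 0], "rot": [0, 0, 0]}

```text
t: 12.3
tool_pos: [524.5, 15.3, 20.0]
ee_rot: [[-0.999, 0.052, 0.003], [0.052, 0.999, -0.002], [-0.003, -0.002, -1.0]]
wrist_force: [0.7, 0.5, -0.1]
gripper_width: 0.163
```

Request:
apply_moves:
  moves:
    - {"claw": 5, "xyz": [0, 0, 1], "rot": [0, 0, 0]}
    - {"claw": 5, "xyz": [0, 0, 0], "rot": [0, 0, 0]}

```text
t: 12.47
tool_pos: [524.6, 15.3, 19.3]
ee_rot: [[-0.999, 0.052, 0.003], [0.052, 0.999, -0.002], [-0.003, -0.002, -1.0]]
wrist_force: [-1.2, -0.1, 5.3]
gripper_width: 0.16
```

Request:
apply_moves:
  moves:
    - {"claw": 5, "xyz": [0, 0, 1], "rot": [0, 0, 0]}
    - {"claw": 5, "xyz": [0, 0, 0], "rot": [0, 0, 0]}

```text
t: 12.63
tool_pos: [524.9, 15.2, 18.7]
ee_rot: [[-0.999, 0.052, 0.004], [0.052, 0.999, -0.002], [-0.004, -0.002, -1.0]]
wrist_force: [-3.2, 0.0, 13.4]
gripper_width: 0.164
```

Request:
apply_moves:
  moves:
    - {"claw": 5, "xyz": [0, 0, -1], "rot": [0, 0, 0]}
    - {"claw": 24, "xyz": [0, 0, 0], "rot": [0, 0, 0]}
    - {"claw": 24, "xyz": [0, 0, 0], "rot": [0, 0, 0]}
    - {"claw": 24, "xyz": [0, 0, 0], "rot": [0, 0, 0]}
    - {"claw": 24, "xyz": [0, 0, -8], "rot": [0, 0, 0]}
    - {"claw": 24, "xyz": [0, 0, -30], "rot": [0, 0, 0]}
    - {"claw": 24, "xyz": [0, 0, -40], "rot": [0, 0, 0]}
    - {"claw": 24, "xyz": [0, 0, -40], "rot": [0, 0, 0]}

```text
t: 13.3
tool_pos: [523.3, 15.7, 138.5]
ee_rot: [[-0.999, 0.052, 0.001], [0.052, 0.999, -0.002], [-0.001, -0.002, -1.0]]
wrist_force: [1.4, -0.2, -0.1]
gripper_width: 0.283
```

```bash
python3 - <<'E'
from h import *
RT=frame(YT,30); X=np.array([np.cos(np.radians(YT)),np.sin(np.radians(YT)),0])
c=shot('side','s7'); w=shot('wrist','w7')
for k in blobs(c,(10,60,120),(22,200,255),40): m=cv2.moments(k); print(m['m00'],m['m10']/m['m00'],m['m01']/m['m00'])
for k in blobs(w,(8,60,90),(26,255,255),150)[:4]:
  P=np.array([onz(w,p,15)[:2] for p in k[:,0]],np.float32); print(cv2.minAreaRect(P))
cv2.imwrite('pics/v7.png',np.hstack([cv2.resize(w['img'],(400,300)),cv2.resize(c['img'][190:330,100:300],(400,300))]))
p=DF-(13.5+115+45)*X; p[2]=39.4; q=p.copy(); q[2]=130; print(p); go(q,RT)
E
```

```text
31013.0 92.26319070497317 109.83049581358354
6490.0 543.8914227015921 104.02282999486388
2016.0 276.6648478835979 93.15724206349206
426.5 193.59554513481828 230.43493552168815
156.5 245.33759318423853 265.17997870074544
149.0 253.71140939597316 254.56599552572703
((699.7719116210938, 4.554187774658203), (73.33148193359375, 44.31865692138672), 87.23294830322266)
((533.7381591796875, -26.850021362304688), (17.172607421875, 80.45113372802734), 87.80072021484375)
((524.767578125, 15.2327880859375), (15.989078521728516, 79.9288101196289), 87.10954284667969)
((695.7470092773438, -251.22259521484375), (4.478748321533203, 57.222347259521484), 73.17261505126953)
[437.29594592 246.02218432  39.4       ]
t 13.4 pos [526.72  15.29 142.89] q [ -7.15  17.63 -14.57  57.15  -0.09  -4.2 ] F [ 0.79  0.09 -0.88] w 0.2840776348906612
rotvec(now) [  1.83 -29.31   7.2 ] shift now-frame [101.33 225.85  11.22] shift target-frame [118.37 211.03 -53.46]
```

View pics/v7.png

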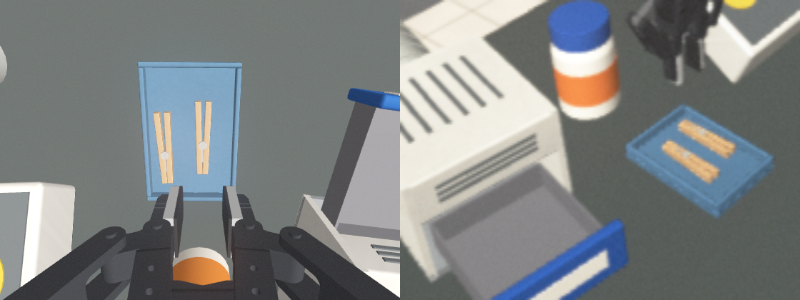

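Pin released inside the tray beside the other one: (525,15) against (534,-27), both lying along the tray's length, and the tray hasn't moved. Now to push the drawer home.

Request:
apply_moves:
  moves:
    - {"claw": 0, "xyz": [14.5, 32.3, 1.6], "rot": [0, 0, 0]}
    - {"claw": 0, "xyz": [14.5, 32.3, 1.6], "rot": [0, 0, 0]}
    - {"claw": 0, "xyz": [14.5, 32.3, 1.6], "rot": [0, 0, 0]}
    - {"claw": 0, "xyz": [14.5, 32.3, 1.6], "rot": [0, 0, 0]}
    - {"claw": 0, "xyz": [14.5, 32.3, 1.6], "rot": [0, 0, 0]}
    - {"claw": 0, "xyz": [14.5, 32.3, 1.6], "rot": [0, 0, 0]}
    - {"claw": 0, "xyz": [14.5, 32.3, 1.6], "rot": [0, 0, 0]}

```text
t: 13.98
tool_pos: [433.6, 248.0, 125.3]
ee_rot: [[-0.999, 0.052, 0.003], [0.052, 0.999, -0.002], [-0.003, -0.002, -1.0]]
wrist_force: [1.0, -0.4, 0.3]
gripper_width: 0.006
```

Request:
apply_moves:
  moves:
    - {"claw": 0, "xyz": [0, 0, 0], "rot": [0.37, -5.86, 1.44]}
    - {"claw": 0, "xyz": [0, 0, 0], "rot": [0.37, -5.86, 1.44]}
    - {"claw": 0, "xyz": [0, 0, 0], "rot": [0.37, -5.86, 1.44]}
    - {"claw": 0, "xyz": [0, 0, 0], "rot": [0.37, -5.86, 1.44]}
    - {"claw": 0, "xyz": [0, 0, 0], "rot": [0.37, -5.86, 1.44]}
    - {"claw": 0, "xyz": [0, 0, 0], "rot": [0, 0, 0]}

```text
t: 14.48
tool_pos: [431.3, 245.9, 123.9]
ee_rot: [[-0.855, 0.178, 0.487], [0.154, 0.984, -0.09], [-0.495, -0.002, -0.869]]
wrist_force: [-0.9, 0.0, -0.4]
gripper_width: -0.001
```

```bash
python3 - <<'E'
from h import *
RT=frame(YT,30); X=np.array([np.cos(np.radians(YT)),np.sin(np.radians(YT)),0])
p=DF-(13.5+115+45)*X; p[2]=39.4; go(p,RT)
E
```

```text
t 14.4833 pos [431.34 245.89 123.92] q [ 30.77   5.63 -43.27  17.89 -19.05  37.07] F [-0.89  0.03 -0.42] w -0.0012276166051120496
rotvec(now) [-0.08 -0.31  0.07] shift now-frame [36.79  1.35 76.32] shift target-frame [37.21  1.2  76.12]
```

Request:
apply_moves:
  moves:
    - {"claw": 0, "xyz": [12.3, 0.4, 25.4], "rot": [0, -0.3, 0]}
    - {"claw": 0, "xyz": [12.3, 0.4, 25.4], "rot": [0, 0, 0]}
    - {"claw": 0, "xyz": [12.3, 0.4, 25.4], "rot": [0, 0, 0]}
    - {"claw": 0, "xyz": [-17.3, 0, 10], "rot": [0, 0, 0]}
    - {"claw": 0, "xyz": [-10.4, 0, 6], "rot": [0, 0, 0]}
    - {"claw": 0, "xyz": [-5.2, 0, 3], "rot": [0, 0, 0]}
    - {"claw": 0, "xyz": [-5.2, 0, 3], "rot": [0, 0, 0]}

```text
t: 15.07
tool_pos: [484.9, 238.8, 41.0]
ee_rot: [[-0.854, 0.179, 0.489], [0.156, 0.984, -0.089], [-0.497, 0.0, -0.868]]
wrist_force: [-3.2, 3.1, -0.6]
gripper_width: 0.002
```

Request:
apply_moves:
  moves:
    - {"claw": 0, "xyz": [-6.9, 0, 4], "rot": [0, 0, 0]}
    - {"claw": 0, "xyz": [-8.7, 0, 5], "rot": [0, 0, 0]}
    - {"claw": 0, "xyz": [-8.7, 0, 5], "rot": [0, 0, 0]}
    - {"claw": 0, "xyz": [-8.7, 0, 5], "rot": [0, 0, 0]}
    - {"claw": 0, "xyz": [-8.7, 0, 5], "rot": [0, 0, 0]}
    - {"claw": 0, "xyz": [-8.7, 0, 5], "rot": [0, 0, 0]}
    - {"claw": 0, "xyz": [-8.7, 0, 5], "rot": [0, 0, 0]}

```text
t: 15.65
tool_pos: [551.7, 226.3, 40.3]
ee_rot: [[-0.854, 0.179, 0.489], [0.155, 0.984, -0.09], [-0.497, -0.001, -0.868]]
wrist_force: [-4.6, 1.5, 2.7]
gripper_width: 0.001
```

```bash
python3 - <<'E'
from h import *
go([604,214.3,39.8],frame(YT,30))
E
```

```text
t 15.65 pos [551.71 226.27  40.27] q [ 21.5   19.8  -41.61   2.66 -15.24  28.29] F [-4.56  1.46  2.73] w 0.0006494427150447948
rotvec(now) [-0.06 -0.19  0.01] shift now-frame [-46.27  -2.4   27.05] shift target-frame [-46.17  -2.42  27.21]
```

Request:
apply_moves:
  moves:
    - {"claw": 0, "xyz": [-8.7, -0.5, 5], "rot": [0, 0, 0]}
    - {"claw": 0, "xyz": [-8.7, -0.5, 5], "rot": [0, 0, 0]}
    - {"claw": 0, "xyz": [-8.7, -0.5, 5], "rot": [0, 0, 0]}
    - {"claw": 0, "xyz": [-6.9, -0.5, 4], "rot": [0, 0, 0]}
    - {"claw": 0, "xyz": [-5.2, 0, 3], "rot": [0, 0, 0]}
    - {"claw": 0, "xyz": [-3.5, 0, 2], "rot": [0, 0, 0]}

```text
t: 16.15
tool_pos: [598.5, 216.0, 39.9]
ee_rot: [[-0.854, 0.179, 0.488], [0.155, 0.984, -0.089], [-0.496, -0.0, -0.868]]
wrist_force: [-3.9, 2.4, 0.2]
gripper_width: -0.004
```

Request:
apply_moves:
  moves:
    - {"claw": 0, "xyz": [-2.6, 0, 1.5], "rot": [0, 0, 0]}
    - {"claw": 0, "xyz": [-2.6, 0, 1.5], "rot": [0, 0, 0]}

```text
t: 16.32
tool_pos: [604.0, 214.8, 39.9]
ee_rot: [[-0.854, 0.179, 0.489], [0.155, 0.984, -0.089], [-0.497, -0.001, -0.868]]
wrist_force: [-3.1, 2.8, 0.8]
gripper_width: 0.004
```

Request:
apply_moves:
  moves:
    - {"claw": 0, "xyz": [-1.7, 0, 1], "rot": [0, 0, 0]}
    - {"claw": 0, "xyz": [-1.7, 0, 1], "rot": [0, 0, 0]}

```text
t: 16.48
tool_pos: [605.8, 214.5, 39.4]
ee_rot: [[-0.856, 0.177, 0.486], [0.154, 0.984, -0.089], [-0.494, -0.001, -0.869]]
wrist_force: [-34.5, 10.8, 26.4]
gripper_width: -0.0
```

The drawer is at its stop with a firm reaction force. I'll back off and check that it stays latched.

Request:
apply_moves:
  moves:
    - {"claw": 0, "xyz": [8.7, 0, -5], "rot": [0, 0, 0]}
    - {"claw": 0, "xyz": [17.3, 0, -10], "rot": [0, 0, 0]}
    - {"claw": 0, "xyz": [30, 0, -17.3], "rot": [0, 0, 0]}
    - {"claw": 0, "xyz": [30, 0, -17.3], "rot": [0, 0, 0]}
    - {"claw": 0, "xyz": [30, 0, -17.3], "rot": [0, 0, 0]}
    - {"claw": 45, "xyz": [-20, 0, -34.6], "rot": [0, 0, 0]}
    - {"claw": 45, "xyz": [-20, 0, -34.6], "rot": [0, 0, 0]}
    - {"claw": 45, "xyz": [-20, 0, -34.6], "rot": [0, 0, 0]}

```text
t: 17.15
tool_pos: [475.3, 237.8, 162.0]
ee_rot: [[-0.854, 0.179, 0.489], [0.154, 0.984, -0.09], [-0.497, -0.002, -0.868]]
wrist_force: [1.4, 0.9, 0.2]
gripper_width: 0.419
```

Request:
apply_moves:
  moves:
    - {"claw": 56, "xyz": [-20, 0, -34.6], "rot": [0, 0, 0]}
    - {"claw": 56, "xyz": [0, 0, 0], "rot": [0, 0, 0]}
    - {"claw": 56, "xyz": [0, 0, 0], "rot": [0, 0, 0]}
    - {"claw": 56, "xyz": [0, 0, 0], "rot": [0, 0, 0]}
    - {"claw": 56, "xyz": [0, 0, 0], "rot": [0, 0, 0]}
    - {"claw": 56, "xyz": [0, 0, 0], "rot": [0, 0, 0]}

```text
t: 17.65
tool_pos: [475.9, 237.8, 198.9]
ee_rot: [[-0.855, 0.179, 0.487], [0.155, 0.984, -0.091], [-0.496, -0.002, -0.869]]
wrist_force: [-0.6, -0.3, 0.4]
gripper_width: 0.658
```

```bash
python3 - <<'E'
from h import *
a=load("pics/side0.npy"); c=shot('side','s8'); t=shot('top','t8')
for k in(a,c): b=blobs(k,(100,110,60),(120,255,255))[0]; m=cv2.moments(b); print("front",m['m00'],m['m10']/m['m00'],m['m01']/m['m00'])
for im in (load("pics/top0.npy"),t):
  for b in blobs(im,(100,110,60),(120,255,255)):
    m=cv2.moments(b); x,y=m['m10']/m['m00'],m['m01']/m['m00']
    if x<200 and y>100: print("T",m['m00'],x,y)
go(HEAD-8*N+70*N,RP)
E
```

```text
front 1468.5 148.9305413687436 291.3390080581092
front 1437.0 148.67107399675248 291.7054047784736
T 217.5 157.36245210727967 169.37701149425288
T 218.5 157.4317315026697 169.37070938215103
t 17.75 pos [476.06 237.94 199.25] q [ 26.79   3.42 -32.01  30.15 -17.49  33.27] F [0.39 0.44 0.45] w 0.6510940754816762
rotvec(now) [-4.56 -0.28 -7.72] shift now-frame [-140.66 -405.71  102.84] shift target-frame [ -83.94 -427.79   70.12]
```

The drawer is latched: the front's blobs sit within 0.4 px of the starting picture, where it was latched. Going back to the button.

Request:
apply_moves:
  moves:
    - {"claw": 56, "xyz": [-12.8, -36.9, 9.3], "rot": [0, 0, 0]}
    - {"claw": 56, "xyz": [-12.8, -36.9, 9.3], "rot": [0, 0, 0]}
    - {"claw": 56, "xyz": [-12.8, -36.9, 9.3], "rot": [0, 0, 0]}
    - {"claw": 56, "xyz": [-12.8, -36.9, 9.3], "rot": [0, 0, 0]}
    - {"claw": 56, "xyz": [-12.8, -36.9, 9.3], "rot": [0, 0, 0]}
    - {"claw": 56, "xyz": [-12.8, -36.9, 9.3], "rot": [0, 0, 0]}
  newtons: 20

```text
t: 18.25
tool_pos: [529.4, 1.5, 189.9]
ee_rot: [[-0.854, 0.179, 0.489], [0.155, 0.984, -0.09], [-0.497, -0.001, -0.868]]
wrist_force: [1.2, 1.9, -0.2]
gripper_width: 0.66
```

Request:
apply_moves:
  moves:
    - {"claw": 56, "xyz": [-12.8, -36.9, 9.3], "rot": [0, 0, 0]}
    - {"claw": 56, "xyz": [-12.8, -36.9, 9.3], "rot": [0, 0, 0]}
    - {"claw": 56, "xyz": [-12.8, -36.9, 9.3], "rot": [0, 0, 0]}
    - {"claw": 56, "xyz": [-12.8, -36.9, 9.3], "rot": [0, 0, 0]}
    - {"claw": 56, "xyz": [-12.8, -36.9, 9.3], "rot": [0, 0, 0]}
    - {"claw": 56, "xyz": [0, 0, 0], "rot": [-2.3, -0.1, -3.9]}
    - {"claw": 56, "xyz": [0, 0, 0], "rot": [-2.3, -0.1, -3.9]}
    - {"claw": 56, "xyz": [0, 0, 0], "rot": [0, 0, 0]}

```text
t: 18.92
tool_pos: [573.7, -193.6, 180.9]
ee_rot: [[-0.866, 0.021, 0.499], [0.019, 1.0, -0.009], [-0.499, 0.002, -0.867]]
wrist_force: [-0.2, 0.1, -0.3]
gripper_width: 0.658
```

```bash
python3 - <<'E'
from h import *
go(HEAD-12*N,RP); c=shot('wrist','w9')
H=HEAD-8*N
print("pred top centre",proj(c,H+15*N),"pred bezel top",proj(c,HEAD-28*N))
for nm,lo,hi in(("red",(0,150,70),(8,255,255)),("yel",(22,150,100),(34,255,255))):
  for k in blobs(c,lo,hi,300)[:1]: print(nm,cv2.contourArea(k),cv2.minEnclosingCircle(k),cv2.boundingRect(k))
E
```

```text
t 18.9167 pos [ 573.73 -193.62  180.94] q [-33.55   8.44 -29.64  26.02  15.57 -28.74] F [-0.19  0.12 -0.35] w 0.6578870586196445
rotvec(now) [ 0.16 -0.06  0.11] shift now-frame [ 0.19  1.13 74.37] shift target-frame [ 0.27  1.35 74.36]
pred top centre [285.88 236.74] pred bezel top [285.4  215.84]
red 3489.0 ((285.5, 225.0), 35.79465103149414) (251, 190, 70, 71)
yel 2851.5 ((285.3776550292969, 211.0), 47.66442108154297) (238, 166, 96, 84)
```

View pics/w9.png

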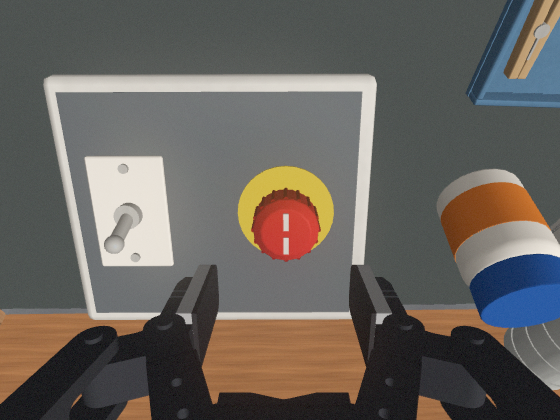

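The wrist view shows the head's top centre near (286,234) against a predicted (286,237), so I add about 1.7 mm in tool x. Jaws are symmetric about it. Descending and gripping.

Request:
apply_moves:
  moves:
    - {"claw": 56, "xyz": [1.9, 1.2, 30], "rot": [0.1, 0, 0.1]}
    - {"claw": 56, "xyz": [0, 0, 30], "rot": [0, 0, 0]}
    - {"claw": 56, "xyz": [0, 0, 14.4], "rot": [0, 0, 0]}
    - {"claw": 56, "xyz": [0, 0, 0], "rot": [0, 0, 0]}
    - {"claw": 56, "xyz": [0, 0, 0], "rot": [0, 0, 0]}

```text
t: 19.38
tool_pos: [609.1, -190.7, 116.0]
ee_rot: [[-0.866, 0.025, 0.499], [0.022, 1.0, -0.012], [-0.499, 0.001, -0.867]]
wrist_force: [0.9, -0.3, 0.7]
gripper_width: 0.658
```

Request:
apply_moves:
  moves:
    - {"claw": 30, "xyz": [0, 0, 0], "rot": [0, 0, 0]}
    - {"claw": 30, "xyz": [0, 0, 0], "rot": [0, 0, 0]}
    - {"claw": 30, "xyz": [0, 0, 0], "rot": [0, 0, 0]}
    - {"claw": 30, "xyz": [0, 0, 0], "rot": [0, 0, 0]}
    - {"claw": 30, "xyz": [0, 0, 0], "rot": [0, 0, 0]}
  newtons: 20

```text
t: 19.8
tool_pos: [609.5, -192.6, 118.2]
ee_rot: [[-0.865, 0.026, 0.501], [0.022, 1.0, -0.015], [-0.501, -0.002, -0.865]]
wrist_force: [-3.0, -3.9, 2.1]
gripper_width: 0.431
```

Request:
apply_moves:
  moves:
    - {"claw": 30, "xyz": [0, 0, 0], "rot": [0, 0, 5]}
    - {"claw": 30, "xyz": [0, 0, -0.2], "rot": [0, 0, 6]}
    - {"claw": 30, "xyz": [0, 0, -0.3], "rot": [0, 0, 6]}
    - {"claw": 30, "xyz": [0, 0, -0.3], "rot": [0, 0, 6]}
    - {"claw": 30, "xyz": [0, 0, -0.3], "rot": [0, 0, 6]}

```text
t: 20.22
tool_pos: [608.9, -193.7, 119.5]
ee_rot: [[-0.741, 0.447, 0.501], [0.508, 0.861, -0.017], [-0.439, 0.242, -0.865]]
wrist_force: [-9.6, -10.1, 9.1]
gripper_width: 0.433
```

Request:
apply_moves:
  moves:
    - {"claw": 30, "xyz": [0, 0, -0.4], "rot": [0, 0, 6]}
    - {"claw": 30, "xyz": [0, 0, -0.4], "rot": [0, 0, 6]}
    - {"claw": 30, "xyz": [0, 0, -0.5], "rot": [0, 0, 6]}
    - {"claw": 30, "xyz": [0, 0, -1], "rot": [0, 0, 6]}

```text
t: 20.55
tool_pos: [607.6, -194.4, 121.3]
ee_rot: [[-0.494, 0.711, 0.501], [0.815, 0.58, -0.019], [-0.303, 0.399, -0.865]]
wrist_force: [-5.1, -17.1, -0.0]
gripper_width: 0.432
```

Request:
apply_moves:
  moves:
    - {"claw": 30, "xyz": [0, 0, -1.5], "rot": [0, 0, 4]}
    - {"claw": 30, "xyz": [0, 0, -1.5], "rot": [0, 0, 4]}
    - {"claw": 30, "xyz": [0, 0, -1.5], "rot": [0, 0, 3]}
    - {"claw": 30, "xyz": [0, 0, 0], "rot": [0, 0, 0]}

```text
t: 20.88
tool_pos: [605.1, -194.4, 124.9]
ee_rot: [[-0.351, 0.792, 0.5], [0.91, 0.415, -0.019], [-0.222, 0.448, -0.866]]
wrist_force: [-5.4, -15.0, -1.3]
gripper_width: 0.438
```

```bash
python3 - <<'E'
from h import *
go(HEAD-12*N,RP); c=shot('wrist','w10')
for p in(0,4,8): print(p,proj(c,HEAD-(8-p)*N+15*N))
k=blobs(c,(0,150,70),(8,255,255),300)
print(cv2.minEnclosingCircle(k[0]),cv2.boundingRect(k[0]))
E
```

```text
t 20.8833 pos [ 605.08 -194.36  124.94] q [-31.37  14.24 -32.33  16.66  14.14  37.8 ] F [ -5.35 -14.97  -1.34] w 0.43793603743732695
rotvec(now) [ -0.34   0.25 -64.33] shift now-frame [ 1.04  1.13 10.18] shift target-frame [-0.57  1.35 10.19]
0 [286.98 297.79]
4 [287.04 303.59]
8 [287.11 309.7 ]
((281.9996337890625, 289.59295654296875), 54.309898376464844) (235, 236, 98, 108)
```

Turned 64° (1.12 rad), past the 0.9 rad pop point. Letting go and retreating.

Request:
apply_moves:
  moves:
    - {"claw": 58, "xyz": [0, 0, 0], "rot": [0, 0, 0]}
    - {"claw": 58, "xyz": [0, 0, 0], "rot": [0, 0, 0]}
    - {"claw": 58, "xyz": [0, 0, 0], "rot": [0, 0, 0]}
    - {"claw": 58, "xyz": [0, 0, -15], "rot": [0, 0, 0]}
    - {"claw": 58, "xyz": [0, 0, -35], "rot": [0, 0, 0]}
    - {"claw": 58, "xyz": [0, 0, -35], "rot": [0, 0, 0]}
    - {"claw": 58, "xyz": [0, 0, -35], "rot": [0, 0, 0]}

```text
t: 21.52
tool_pos: [544.6, -189.6, 228.7]
ee_rot: [[-0.358, 0.789, 0.5], [0.908, 0.419, -0.011], [-0.219, 0.45, -0.866]]
wrist_force: [-0.1, -1.6, 0.2]
gripper_width: 0.676
```

```bash
python3 - <<'E'
from h import *
go(HEAD+8*N,RP); s=shot('side','s11'); t=shot('top','t11'); w=shot('wrist','w11')
def red(k): b=blobs(k,(0,180,90),(6,255,255),25)[0]; m=cv2.moments(b); return np.array([m['m00'],m['m10']/m['m00'],m['m01']/m['m00']])
print("side red start",red(load("pics/side0.npy")),"pressed",red(load("pics/s1.npy")),"now",red(s))
a=load("pics/top0.npy")
for im in(a,t):
  print([[round(v,1) for v in (m['m00'],m['m10']/m['m00'],m['m01']/m['m00'])] for m in map(cv2.moments,blobs(im,(100,110,60),(120,255,255))[:6])], red(im))
print([[round(m['m10']/m['m00'],1),round(m['m01']/m['m00'],1)] for m in map(cv2.moments,blobs(s,(10,60,120),(22,200,255),100)[-3:])])
b=blobs(w,(0,150,70),(8,255,255),300)[0]; print("wrist red",cv2.boundingRect(b),"pred up",proj(w,HEAD+15*N),"down",proj(w,HEAD+7*N))
cv2.imwrite('pics/v11.png',np.hstack([cv2.resize(w['img'],(400,300)),cv2.resize(s['img'][130:330,60:330],(400,300))]))
E
```

```text
t 21.5167 pos [ 544.56 -189.57  228.65] q [-35.15   3.49 -27.26  33.63  16.17  33.93] F [-0.09 -1.56  0.16] w 0.6757661814686667
rotvec(now) [  0.02  -0.01 -64.03] shift now-frame [ -2.37   0.18 110.31] shift target-frame [ -1.21  -2.01 110.31]
side red start [ 61.   269.86 177.81] pressed [ 59.5  268.45 179.78] now [ 56.   270.24 177.95]
[[6852.0, 282.3, 21.2], [2231.0, 373.5, 296.9], [2226.5, 437.4, 208.9], [1889.0, 244.9, 205.1], [775.5, 239.2, 120.0], [217.5, 157.4, 169.4]] [112.   322.06 163.55]
[[6728.0, 283.1, 21.5], [2217.0, 437.4, 208.8], [1451.0, 246.7, 209.9], [771.5, 239.2, 119.9], [600.0, 394.5, 296.2], [218.5, 157.0, 169.3]] [ 61.   324.18 162.14]
[[193.5, 230.4], [245.3, 265.1], [253.5, 254.5]]
wrist red (250, 171, 56, 59) pred up [280.57 206.7 ] down [280.62 203.13]
```

View pics/v11.png

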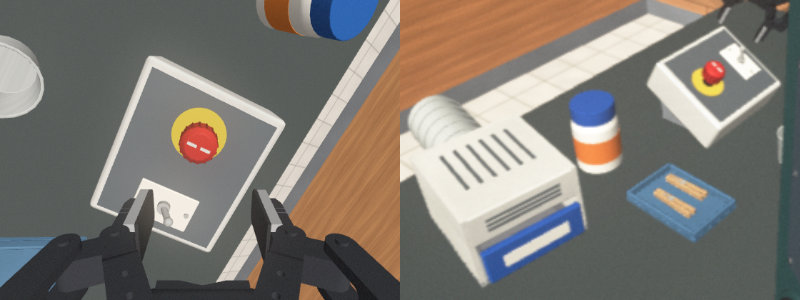

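The button is up: its side-view blob is back at its starting pixel. The marks lie along the slope again, so the head has sprung back. The drawer is shut, both pins are in the tray, and the gripper touches nothing.

```bash
python3 -c "
from bench import finish_job
print(finish_job())"
```

```text
the job is handed in; nothing more can be done
None
```

The job is done and handed in at about 22 s on the robot's clock, well under the 72 s limit. I did the steps in the order you gave:

1. **Stop button:** I pressed it until it bottomed out. It stayed down the whole time the drawer was out.
2. **Drawer open:** I pushed the blue front in to its stop and let go, and the drawer sprang out.
3. **Clothespin:** I laid it in the leftmost blue tray, about 42 mm from the other one and lying the same way.
4. **Drawer shut:** I pushed it in to its stop and backed off, and it latched.
5. **Button release:** I turned it 64° clockwise, past where it pops up, then let go and moved away.

The last checks agreed with each other:
- **Button:** it is back to within 0.5 px of its starting place in the side view, and its marks show the head has sprung back.
- **Drawer:** the front is within 0.4 px of where it was when latched at the start.
- **Other clothespin and jar:** neither has moved by more than 0.2 px.
- **Toggle switch, cup and tray:** they look unmoved in the final pictures. I didn't measure the switch or cup, and in the last top view the arm partly hid the tray.

One reading was unexpected: as the jaws closed on the clothespin, the tool rose about 4 mm under a 9 N push. The pin was held well and set down normally.

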